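# Wedge the specimen stage up to the height gauge

## Task

Lay the orange-tailed wedge on the fixture's bed and slide it, thin end first, under the specimen stage until the stage has risen to the height mark: its brass pad should bear lightly but surely on the sprung red gauge tip, at about 5 newtons, never more than about 12. Leave the wedge in there flat on the bed, holding the stage up by itself, let go of everything, and leave the other things on the bench where they are.

Things in the scene. Friction and masses are not known exactly. Their poses are not given: they have to be found in the camera images.
- fixture: fixed inspection fixture: aluminium base whose flat top, the bed, is 6 mm above the bench. Origin under the stage's middle, at bench level; +x is the way the wedge slides in, z up. The bed is 70 mm wide (y) from x = -210 to +100 mm; the stage stands over x = -30 to +30. Below it a channel along x, 40 mm wide, runs between 15.5 mm high ledges. Four guide pins, 58 mm high, at x +-23, y +-42
- mouth (a point): mouth of the channel: middle of the bed at fixture x = -50 mm, on the bed's surface. From here two flared cheeks, 15.5 mm high, about 55 mm apart here, lead into the channel (x = -30 mm)
- stage: grey stage, plate 60 (fixture x) x 100 x 12 mm, 0.28 to 0.52 kg, with a brass pad in the middle of its top; moves only straight up, at most 16 mm. Origin: bottom of the round steel nose (radius 5 mm, lying across the channel) below its middle, at rest 8 mm above the bed. Plate underside 8 mm, pad top 26 mm above the origin
- gauge: fixed height gauge at fixture y = +95 mm: 12 mm column and a dark arm over the stage with a sprung red tip (15 mm across) right above the brass pad: the height mark. Origin on the column's axis at bench level; up to 80 mm high. The arm's height varies and is not in this pose: the tip starts 3.5 to 9 mm over the pad. It yields like a spring of 8 N/mm, no preload, 5 mm travel
- wedge: levelling wedge, 0.3 kg: orange tail block 28 x 28 mm, 30 mm high, then a steel taper 130 mm long, 30 mm wide, 26.4 mm high at the block, 3 mm at the thin end (slope 0.18). Origin: underside, below the block's centre; +x to the thin end, z up. Block's rear face at x = -14 mm. Its sole and taper slide with friction of about 0.25; it stays put under load
- wedge_tip (a point): middle of the wedge's thin end, on the underside, 144 mm ahead of the wedge's origin. The nose meets the taper when this is 28 mm past the nose. From there the push needed is steady (some 2 to 6 N); once the pad meets the red tip it grows by about 0.55 to 0.95 N per N on the red tip, that is about 1 N per mm pushed
- puck_green: bystander: green resin specimen puck, 32 mm across, 22 mm high; origin under its centre
- puck_black: bystander: black resin specimen puck, 32 mm across, 22 mm high; origin under its centre
- jar: bystander: small jar with white cap, 54 mm across, 75 mm high; origin under its centre
- gauge_block: bystander: plain steel gauge block, 60 x 35 x 20 mm; origin under its centre
- screwdriver: bystander: red-handled screwdriver, 190 mm long, lying on the bench; origin under its centre line, axis along x, tip to +x
- mouse: bystander: black computer mouse, 100 x 58 x 32 mm; origin under its centre
- tray: bystander: yellow compartment tray, 110 x 160 x 35 mm; origin under its centre

How it is judged:
On the way, in this order (a step that is already met when the one before it is completed fails the run):
1. the wedge lies flat on the bed with its thin end in the channel below the stage (x of wedge_tip in the frame of fixture between -0.03 and 0.098 m and y of wedge_tip in the frame of fixture between -0.012 and 0.012 m and z of wedge in the frame of fixture below 0.01 m and angle between wedge's own z axis and vertical below 0.06 rad), for 0.05 s.
2. the wedge has begun to lift the stage (2 mm or more) (z of stage in the frame of fixture above 0.016 m and contact force between wedge and stage above 0.5 N), for 0.05 s.
At the end, for the whole second after the job is handed in: the stage rests on the wedge, which lies flat on the bed and is at rest, and presses its brass pad on the red gauge tip with 2 to 9 N (contact force between stage and gauge between 2 and 9 N and contact force between wedge and stage above 1 N and z of wedge in the frame of fixture below 0.009 m and angle between wedge's own z axis and vertical below 0.06 rad and linear speed of wedge below 0.01 m/s); the robot touches nothing.
It fails at once if the stage is driven into the gauge with more than 15 N (contact force between stage and gauge above 15 N).
It fails at once if a bystander is moved by more than 25 mm (distance of any of puck_green, puck_black, jar, gauge_block, screwdriver, mouse, tray from where it was at the start of the episode above 0.025 m).
It also fails if it takes over 72 s, if anything falls off the work surface, if the arm or the gripper's body presses on something with over 40 N, if the wrist force passes 120 N, or if a joint passes its speed limit or range.

## Robot

A 6-joint arm with a two-finger parallel gripper is mounted at the origin on the work surface. World frame = base frame: x ahead of the robot, y to its left, z up, the work surface at z = 0. Lengths are in m, angles in rad, forces in N, time in s.
With the tool pointing down it reaches from about 0.375 to 0.9 m from the base axis. Payload 3.1 kg.
Tool frame: the origin (TCP) lies midway between the tips of the shut fingers; the grasp point (between the pads) lies 19 mm behind it; z points along the fingers, y is the line along which they close (so a half turn about z gives the same grasp; the last joint's range is limited). The gripper opens to 85 mm and grips with 20 to 120 N. Pads are 22 mm wide; open, the fingers measure 114 mm over their backs; the gripper's body (76 mm by 85 mm) begins 54 mm behind the grasp point. The pads swing forward as they close: fully open they stand 13 mm farther back than shut.
Start: joints at [-1.413, 0.527, 1.433, -0, 1.181, -0.178], TCP at [0.207, -0.59, 0.231] pointing down, gripper open.
Joint ranges: [-3.08, 3.08], [-0.75, 2.2], [0.22, 2.44], [-1.43, 4.57], [0, 2.65], [-2.85, 2.85]. Speed limits (rad/s): [2.79, 2.79, 3.14, 3.14, 3.14, 3.14].

## Interface

Orientations are given as a unit quaternion [x, y, z, w].
In Python, from station import manip gives the robot as it stands.
- The arm moves only by the tool drive_tool, never from a script. Its argument "motion" is a list that holds one entry, the list of rows, each a list of 5 numbers: the finger opening in mm, from 0 to 85.4, then the shift along the tool's x, y, z in units of 30 mm (1.0 is 30 mm), then the turn about the tool's z in units of 8 degrees (1.0 is 8 degrees). In form: [[[fingers, x, y, z, yaw], ...]]. A call has 1 to 10 rows; each row is the pose to reach, as a shift and turn from the pose commanded when the call began, along the tool's axes at that moment; what a row does not reach only later rows make up. A row lasts 1/10 s, in which the tool goes at most 50 mm and 8.59 degrees, less where a joint would pass 70% of its speed; a pose out of reach is approached as far as the arm can. A call with a gripper value outside its range is refused whole. The fingers move at their own pace and stop on an object; "squeeze" is the grip in N (left out, the last holds). Time passes only in rows, so rows that repeat a pose let the fingers close. It gives the time, the measured TCP pose, the force, the opening and the grip force at its end, in the units of the state.
- manip.sense(): the state, without advancing time (a new reading comes with each control period).
- manip.snapshot(name): name is "side" or "top" or "wrist"; returns the picture (384x512x3 uint8, red, green, blue); there is no depth.
- manip.camera_model(name): a dict with "fov_y" (degrees; the focal length in pixels is half the picture's height over the tangent of half this angle, whatever the lens; pixels are square), "cx", "cy" (the principal point, pixels), "origin" and "orientation" of the camera in the world. Camera axes: x right, y up, looking along -z (the intrinsics and any distortion apply to the point x, -y, -z); pixel columns grow to the right and rows downward; lengths in m; the calibration is good to about 2 mm. The wrist camera is an equidistant fisheye: a pixel r from the principal point sees the ray r / f radians off the axis. A picture is of the moment at which its call begins: read the wrist's pose just before it. camera_model takes no time and is no camera call; for the wrist camera it gives the pose at the moment of the call.
- manip.sign_off(): hands the job in; it is judged then, once.
The state is a dict: "t": time; "q": joint angles; "qd": joint speeds; "tau": joint torques, N m; "tcp_pos": TCP position; "tool_rot": TCP orientation; "force": force on the tool from outside, world axes, zero at the start; "ft_torque": the same for the moment, N m; "finger_gap": opening from 0.0 (shut) to 1.0 (fully open); "gripper_force": force on a finger pad.
Only numpy, scipy, OpenCV 4.12 (cv2) and the standard library are available. Lean on these libraries where they do the work, as an engineer would, in place of code of your own. Each camera call takes 0.05 s, during which the arm holds its last target. There are 200 camera calls.

## Working session

There is one attempt and no reset: what is moved stays moved. The work goes in short steps, Python scripts to look and compute and a tool call to move; the robot and the scene stay as the last step left them, time stands still between calls to the robot, and variables do not carry over. Pictures are saved under pics/ and viewed, at most 10 in all, crops included, and the job is handed in when it is done.

Besides the shell and the picture viewer there is one more tool, called after "Call:" by a JSON object that holds its "name" and its "arguments", one argument or row to a line. drive_tool: Moves the arm, as the interface text tells. Its arguments: {"type":"object","properties":{"motion":{"type":"array","items":{"type":"array","items":{"type":"array","items":{"type":"number"}}}},"squeeze":{"type":"number"}},"required":["motion"]}

```bash
mkdir -p pics; ls; python3 - <<'E'
from station import manip
import cv2
s=manip.sense();print(s['t'],s['tcp_pos'],s['tool_rot'])
for n in('side','top','wrist'):
    m=manip.camera_model(n);print(n,m)
    cv2.imwrite(f'pics/{n}0.png',manip.snapshot(n)[:,:,::-1])
a=cv2.imread('pics/top0.png')
cv2.imwrite('pics/top0b.png',cv2.resize(a,(800,600),interpolation=cv2.INTER_CUBIC))
E
```

```text
pics
0.0 [ 0.20647341 -0.58913718  0.23030386] [ 9.85848128e-01  1.67637096e-01  1.23606582e-06 -1.12842103e-03]
side {'fov_y': 57.147263762829155, 'cx': 258.6403354713908, 'cy': 186.498828248432, 'origin': array([-0.05970584,  0.63021089,  0.62016541]), 'orientation': array([-0.18314336,  0.44740895,  0.80755759, -0.33783795])}
top {'fov_y': 46.92451622275378, 'cx': 257.2730002501319, 'cy': 194.7815949783525, 'origin': array([0.50881951, 0.01317896, 1.31632316]), 'orientation': array([ 0.00663557, -0.02652629, -0.70540681,  0.70827506])}
wrist {'fov_y': 65.70646984690485, 'cx': 256.0407763835744, 'cy': 191.00859338912508, 'origin': array([ 0.28573988, -0.56230639,  0.37260657]), 'orientation': array([-0.13382835,  0.09553775, -0.57055403,  0.80463073])}
```

View pics/top0b.png

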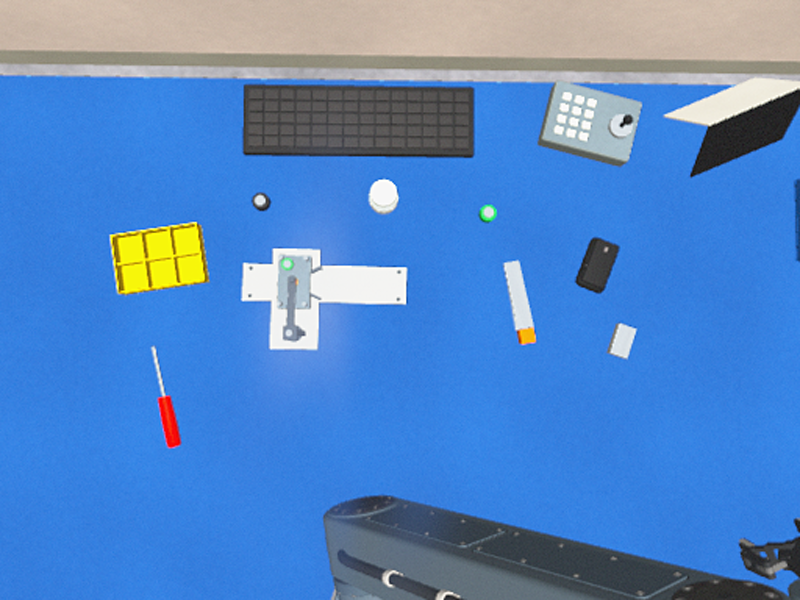

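View pics/side0.png

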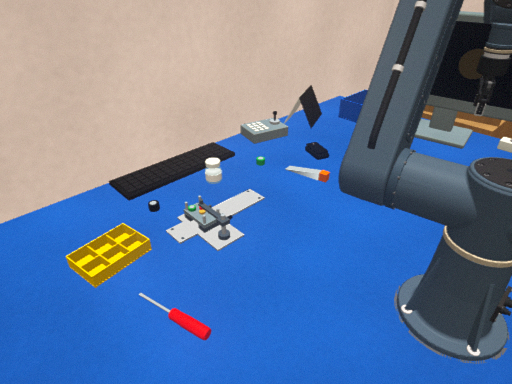

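The top view (800x600 scale) shows the fixture with its stage at (293,280), the gauge column at (292,333) and the bed's entry end to the right at (407,285). The wedge's orange tail is at (527,337) with its thin end at (512,262). So fixture +x is about world +y, and the wedge must turn about 80°.

```bash
cat > h.py <<'E'
import numpy as np,cv2
from scipy.spatial.transform import Rotation as R
from station import manip
def ray(m,u,v,fish=False,h=384):
    f=h/2/np.tan(np.radians(m['fov_y']/2)); x=(u-m['cx']);y=(v-m['cy'])
    if fish:
        r=np.hypot(x,y)+1e-9;t=r/f;d=np.array([x/r*np.sin(t),-y/r*np.sin(t),-np.cos(t)])
    else: d=np.array([x/f,-y/f,-1])
    return R.from_quat(m['orientation']).apply(d)
def onz(m,u,v,z,fish=False):
    d=ray(m,u,v,fish);return (m['origin']+d*(z-m['origin'][2])/d[2])[:2]
def proj(m,p,fish=False,h=384):
    c=R.from_quat(m['orientation']).inv().apply(np.asarray(p,float)-m['origin']);f=h/2/np.tan(np.radians(m['fov_y']/2))
    x,y,z=c[...,0],-c[...,1],-c[...,2]
    if fish: r=np.hypot(x,y);k=np.arctan2(r,z)/np.maximum(r,1e-9)
    else: k=1/z
    return np.stack([m['cx']+f*k*x,m['cy']+f*k*y],-1)
E
python3 - <<'E'
from h import *
a=cv2.imread('pics/top0.png');m=manip.camera_model('top')
hsv=cv2.cvtColor(a,cv2.COLOR_BGR2HSV)
def comp(mask,lo,tag):
    n,l,s,c=cv2.connectedComponentsWithStats(mask.astype(np.uint8))
    for i in range(1,n):
        if s[i,4]>lo:
            r=cv2.minAreaRect(np.argwhere(l==i)[:,::-1].astype(np.float32))
            print(tag,s[i],c[i].round(1),np.round(r[0],1),np.round(r[1],1),round(r[2],1))
            if tag!='or': print('   ',cv2.boxPoints(r).round(1).tolist())
H,S,V=cv2.split(hsv)
yy,xx=np.mgrid[:384,:512]
comp((H>5)&(H<22)&(S>180)&(V>150),30,'or')
comp((S<60)&(V>150)&(yy>150),100,'wh')
# view crop
cv2.imwrite('pics/c1.png',cv2.resize(a[150:235,150:350],(800,340),interpolation=cv2.INTER_CUBIC))
E
```

```text
wh [ 155  159  106   65 3644] [201.3 186.7] [207.5 191. ] [105.  64.] 0.0
    [[155.0, 223.0], [155.0, 159.0], [260.0, 159.0], [260.0, 223.0]]
wh [323 167  19  45 459] [331.3 189. ] [331.4 188.6] [43.7 11.2] 79.3
    [[321.8999938964844, 168.1999969482422], [332.8999938964844, 166.10000610351562], [341.0, 209.0], [330.0, 211.10000610351562]]
wh [390 207  17  22 246] [398.2 217.8] [398.2 217.9] [12.3 19.9] 18.4
    [[389.20001220703125, 225.39999389648438], [395.5, 206.5], [407.20001220703125, 210.39999389648438], [400.8999938964844, 229.3000030517578]]
```

View pics/c1.png

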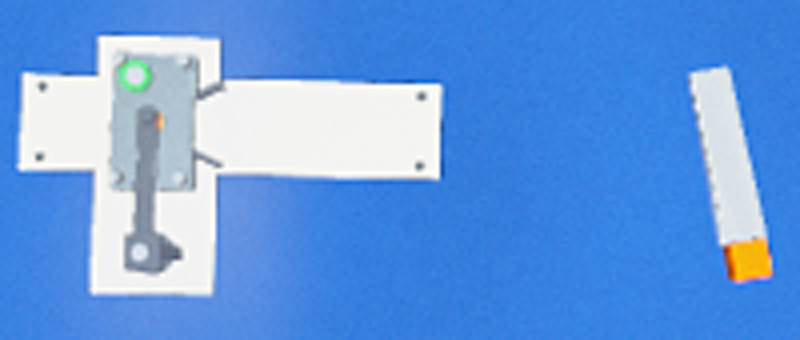

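The crop shows the whole bed outline (corners (22,72), (18,170), (443,83), (440,180)) and the wedge (thin end (689,73)-(730,67), tail rear right (772,276)). I'll fit both poses.

```bash
python3 - <<'E'
from h import *
from scipy.optimize import least_squares
m=manip.camera_model('top')
def fit(P,U,x0):
    P=np.array(P,float);U=np.array(U,float)/4+150-.5
    def T(v): 
        Q=P.copy();c,s=np.cos(v[2]),np.sin(v[2]);Q[:,0]=v[0]+c*P[:,0]-s*P[:,1];Q[:,1]=v[1]+s*P[:,0]+c*P[:,1];return Q
    r=least_squares(lambda v:(proj(m,T(v))-U).ravel(),x0,x_scale=[.1,.1,.1]);print(r.x,r.fun.round(2));return r.x
f=fit([[.1,-.035,.006],[.1,.035,.006],[-.21,-.035,.006],[-.21,.035,.006]],[[22,72],[18,170],[443,83],[440,180]],[.55,.2,1.57])
w=fit([[.144,.015,.003],[.144,-.015,.003],[-.014,-.014,.03],[.014,-.014,.03],[-.014,.014,.015]],[[689,73],[730,67],[772,276],[767,238],[735,283]],[.45,-.2,.2])
s=manip.sense();Rt=R.from_quat(s['tool_rot'])
print(Rt.as_matrix().round(3))
E
```

```text
[0.61150315 0.1794167  1.55098422] [ 0.13  0.42  0.31 -0.44 -0.33  0.39 -0.12 -0.36]
[ 0.51264294 -0.25747987  0.17762767] [ 0.24  0.26 -0.2   0.06  0.53 -0.08  0.04 -0.02 -0.62 -0.21]
[[ 0.944  0.33  -0.   ]
 [ 0.33  -0.944  0.002]
 [ 0.    -0.002 -1.   ]]
```

Call:
{"name": "drive_tool", "arguments": {
  "motion": [
    [[85,13.28,-7.07,2.3,1.14],[85,13.28,-7.07,2.3,1.14],[85,13.28,-7.07,2.3,1.14],[85,13.28,-7.07,2.3,1.14],[85,13.28,-7.07,2.3,1.14],[85,13.28,-7.07,2.3,1.14],[85,13.28,-7.07,2.3,1.14],[85,13.28,-7.07,2.3,1.14],[85,13.28,-7.07,2.3,1.14],[85,13.28,-7.07,2.3,1.14]]
  ]
}}

```text
t: 1.15
tcp_pos: [0.5147, -0.2531, 0.1612]
tool_rot: [0.996, 0.092, -0.0, -0.001]
force: [0.4, -0.6, 0.2]
finger_gap: 0.994
gripper_force: 0.0
```

Call:
{"name": "drive_tool", "arguments": {
  "motion": [
    [[85,0,0,0,0],[85,0,0,0,0],[85,0,0,0,0]]
  ],
  "squeeze": 50
}}

```text
t: 1.45
tcp_pos: [0.5117, -0.2595, 0.1625]
tool_rot: [0.996, 0.088, -0.0, 0.0]
force: [-1.0, 0.4, -0.2]
finger_gap: 0.993
gripper_force: 0.0
```

```bash
cat > wr.py <<'E'
from h import *
import sys
s=manip.sense();m=manip.camera_model('wrist')
a=manip.snapshot('wrist')[:,:,::-1].copy();cv2.imwrite(f'pics/{sys.argv[1]}r.png',a)
print(s['t'],s['tcp_pos'].round(4),R.from_quat(s['tool_rot']).as_matrix().round(3).tolist(),s['force'].round(2),s['finger_gap'],np.round(s['q'],2))
np.savez(f'pics/{sys.argv[1]}.npz',**m)
cv2.imwrite(f'pics/{sys.argv[1]}.png',cv2.resize(a,(800,600),interpolation=cv2.INTER_CUBIC))
E
python3 wr.py w1
```

```text
1.45 [ 0.5117 -0.2595  0.1625] [[0.985, 0.175, 0.0], [0.175, -0.985, -0.0], [-0.0, 0.0, -1.0]] [-0.97  0.45 -0.21] 0.9932483053560204 [-0.66  0.55  1.63 -0.    0.96  0.73]
```

View pics/w1.png

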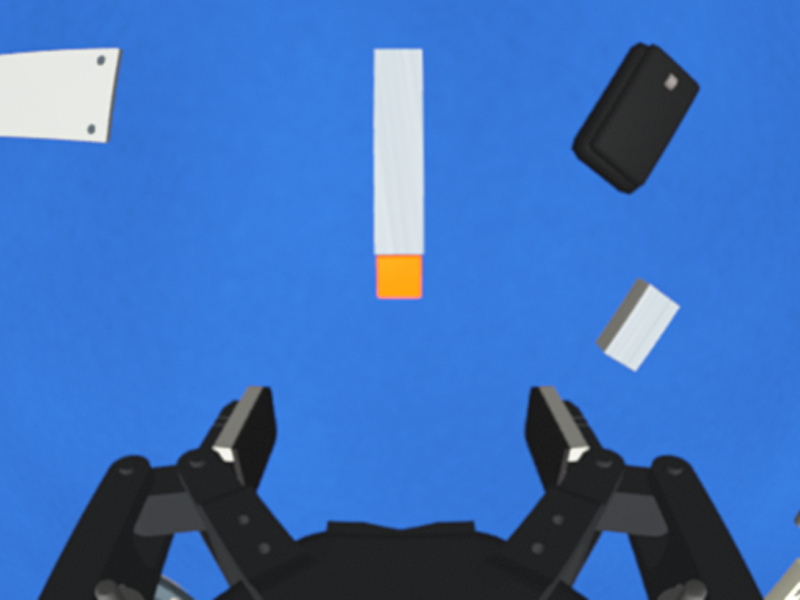

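The wrist view shows the wedge straight ahead, in line with the tool: the tail's top face spans (376,255)-(422,298) and the thin end (374,49)-(422,49), with free space on both sides for the fingers.

```bash
python3 - <<'E'
from h import *
m=dict(np.load('pics/w1.npz'));g=lambda u,v,z:onz(m,u/1.5625-.2,v/1.5625-.2,z,True)
t=(g(374,49,.003)+g(422,49,.003))/2
rear=(g(376,298,.03)+g(422,298,.03))/2;fr=(g(376,254,.03)+g(423,254,.03))/2
d=t-rear;print(t,rear,fr,(rear+fr)/2,np.hypot(*d),np.degrees(np.arctan2(d[1],d[0])))
o=t-.144*d/np.hypot(*d);print('origin',o)
for q in [(rear+fr)/2,o]:
  v=q-np.array([.5117,-.2595]);print(v@[.985,.175]/.03,v@[.175,-.985]/.03)
# fixture end corners
print(g(119,48,.006),g(107,142,.006))
c,s=np.cos(1.551),np.sin(1.551)
for y in(-.035,.035):print(.6115+c*-.21-s*y,.1794+s*-.21+c*y)
E
```

```text
[ 0.65666574 -0.23305531] [ 0.50193298 -0.261152  ] [ 0.52979639 -0.25653667] [ 0.51586468 -0.25884433] 0.15726300426556414 10.291748219080187
origin [ 0.51498259 -0.25878243]
0.14056511582549958 0.0027662692619717104
0.11196428864994715 -0.004411923923420096
[ 0.64410267 -0.03374334] [ 0.57450561 -0.03366887]
0.6423361849695596 -0.03125167859887351
0.5723499008310299 -0.029866026232305058
```

Call:
{"name": "drive_tool", "arguments": {
  "motion": [
    [[70,0.12,0,1.5,0],[70,0.12,0,3.0,0],[70,0.12,0,4.2,0],[70,0.12,0,5.0,0],[70,0.12,0,5.2,0],[70,0.12,0,5.2,0],[70,0.12,0,5.2,0]]
  ]
}}

```text
t: 2.2
tcp_pos: [0.5166, -0.2586, 0.0076]
tool_rot: [0.996, 0.088, 0.001, 0.001]
force: [0.5, -0.5, 0.8]
finger_gap: 0.82
gripper_force: 0.0
```

Call:
{"name": "drive_tool", "arguments": {
  "motion": [
    [[15,0,0,0,0],[15,0,0,0,0],[15,0,0,0,0],[15,0,0,0,0],[15,0,0,0,0],[15,0,0,0,0],[15,0,0,0,0],[15,0,0,0,0],[15,0,0,0,0],[15,0,0,0,0]]
  ],
  "squeeze": 60
}}

```text
t: 3.2
tcp_pos: [0.5167, -0.2577, 0.0076]
tool_rot: [0.996, 0.089, 0.001, 0.001]
force: [-1.0, -0.6, 5.6]
finger_gap: 0.316
gripper_force: 60.4
```

Call:
{"name": "drive_tool", "arguments": {
  "motion": [
    [[15,0,0,-0.5,0],[15,0,0,-1.5,0],[15,0,0,-2.5,0],[15,0,0,-3.5,0],[15,0,0,-3.5,0]]
  ],
  "squeeze": 100
}}

```text
t: 3.7
tcp_pos: [0.5183, -0.2589, 0.1156]
tool_rot: [0.996, 0.089, 0.003, 0.003]
force: [1.1, -1.0, -2.1]
finger_gap: 0.304
gripper_force: 99.3
```

Call:
{"name": "drive_tool", "arguments": {
  "motion": [
    [[15,0.45,-0.77,0,-0.98],[15,0.89,-1.54,0,-1.97],[15,1.34,-2.3,0,-2.95],[15,1.78,-3.07,0,-3.93],[15,2.23,-3.84,0,-4.92],[15,2.67,-4.61,0,-5.9],[15,3.12,-5.38,0,-6.88],[15,3.56,-6.14,0,-7.86],[15,4.0,-6.9,0,-8.85],[15,4.45,-7.68,0,-9.83]]
  ]
}}

```text
t: 4.7
tcp_pos: [0.6057, -0.0057, 0.1099]
tool_rot: [0.712, 0.702, -0.001, -0.001]
force: [-0.1, 0.0, -2.7]
finger_gap: 0.303
gripper_force: 99.1
```

Call:
{"name": "drive_tool", "arguments": {
  "motion": [
    [[15,0,0,0,0],[15,0,0,0,0],[15,0,0,0,0],[15,0,0,0,0]]
  ]
}}

```text
t: 5.1
tcp_pos: [0.6062, -0.0079, 0.1109]
tool_rot: [0.715, 0.699, -0.0, -0.0]
force: [-0.8, 0.1, -3.5]
finger_gap: 0.305
gripper_force: 99.1
```

```bash
python3 wr.py w2
```

```text
5.1 [ 0.6062 -0.0079  0.1109] [[0.022, 1.0, -0.001], [1.0, -0.022, -0.0], [-0.0, -0.001, -1.0]] [-0.76  0.1  -3.45] 0.305189862295163 [-0.2   0.66  1.58 -0.    0.9  -0.17]
```

View pics/w2.png

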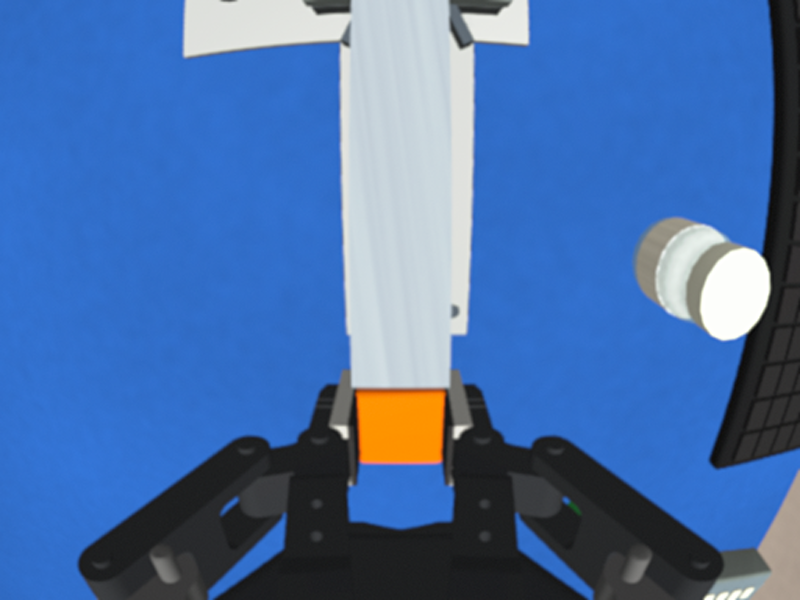

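The wrist view shows the wedge held level and straight above the bed. The bed's near corners are at (348,333) and (467,334), its edges at row 60 near (341,60) and (474,60). The bed's centre lies to the right of the wedge, so I'll compute that offset.

```bash
python3 - <<'E'
from h import *
m=dict(np.load('pics/w2.npz'));a=cv2.imread('pics/w2r.png').astype(float)
g=lambda u,v,z:onz(m,u,v,z,True)
# subpixel bed edges: red channel step between blue and white
C=[]
for r in range(45,205,10):
    row=a[r-2:r+3,:,2].mean(0)
    l=next(u for u in range(200,260) if row[u]<130<=row[u+1]) ; l=l+(130-row[l])/(row[l+1]-row[l])
    q=next(u for u in range(330,280,-1) if row[u]<130<=row[u-1]); q=q-(130-row[q])/(row[q-1]-row[q])
    L,Q=g(l,r,.006),g(q,r,.006);C.append([*L,*Q])
C=np.array(C);pl=np.polyfit(C[:,1],C[:,0],1);pr=np.polyfit(C[:,3],C[:,2],1);print(C[::5].round(4));print(pl,pr)
for c in[250,275-50,292]:
    col=a[:,c-1:c+2,2].mean(1)
print('near corners',g(348/1.5625,333.5/1.5625,.006),g(467/1.5625,333.5/1.5625,.006))
mid=(pl+pr)/2;print('centre x at y=-.03,.1,.18',[np.polyval(mid,y) for y in(-.03,.1,.18)],'width',np.polyval(pr,0)-np.polyval(pl,0))
# wedge: block top corners at z
for z in(.12,.13,.14):print(z,g(357/1.5625,463/1.5625,z),g(444/1.5625,463/1.5625,z),g(357/1.5625,391/1.5625,z))
E
```

```text
[[ 0.5775  0.1164  0.6474  0.1152]
 [ 0.5764  0.0743  0.6466  0.073 ]
 [ 0.5757  0.0321  0.6458  0.0306]
 [ 0.5747 -0.0128  0.6448 -0.0143]]
[0.02082187 0.57496424] [0.01987593 0.64515961]
near corners [ 0.57562424 -0.03058081] [ 0.64483858 -0.03212221]
centre x at y=-.03,.1,.18 [np.float64(0.6094514599541674), np.float64(0.6120968168224623), np.float64(0.6137247287414129)] width 0.07019536917868108
0.12 [ 0.59035958 -0.03345072] [ 0.6219732 -0.0341144] [ 0.59244815 -0.0026209 ]
0.13 [ 0.59173463 -0.02528965] [ 0.62097214 -0.02590345] [0.59366623 0.00322296]
0.14 [ 0.59310969 -0.01712859] [ 0.61997108 -0.0176925 ] [0.5948843  0.00906682]
```

Call:
{"name": "drive_tool", "arguments": {
  "motion": [
    [[15,-0.08,0.12,0,0],[15,-0.08,0.12,1.0,0],[15,-0.08,0.12,2.0,0],[15,-0.08,0.12,2.6,0],[15,-0.08,0.12,2.9,0],[15,-0.08,0.12,3.05,0],[15,-0.08,0.12,3.05,0],[15,-0.08,0.12,3.05,0]]
  ]
}}

```text
t: 5.95
tcp_pos: [0.6112, -0.0097, 0.0208]
tool_rot: [0.714, 0.7, 0.001, 0.001]
force: [0.7, -0.5, -3.6]
finger_gap: 0.305
gripper_force: 99.2
```

Call:
{"name": "drive_tool", "arguments": {
  "motion": [
    [[15,0,0,0.07,0],[15,0,0,0.14,0],[15,0,0,0.14,0]]
  ]
}}

```text
t: 6.25
tcp_pos: [0.6103, -0.0094, 0.0158]
tool_rot: [0.714, 0.7, 0.0, 0.0]
force: [-0.8, -0.7, -2.3]
finger_gap: 0.305
gripper_force: 99.2
```

Call:
{"name": "drive_tool", "arguments": {
  "motion": [
    [[15,0,0,0.03,0],[15,0,0,0.06,0],[15,0,0,0.06,0]]
  ]
}}

```text
t: 6.55
tcp_pos: [0.6104, -0.0095, 0.0139]
tool_rot: [0.714, 0.7, 0.0, 0.0]
force: [-0.2, -0.3, -1.1]
finger_gap: 0.307
gripper_force: 99.5
```

Call:
{"name": "drive_tool", "arguments": {
  "motion": [
    [[15,0,0,0.03,0],[15,0,0,0.06,0],[15,0,0,0.06,0]]
  ]
}}

```text
t: 6.85
tcp_pos: [0.6104, -0.0095, 0.0138]
tool_rot: [0.714, 0.7, 0.0, 0.0]
force: [-1.7, -0.2, 8.7]
finger_gap: 0.304
gripper_force: 101.0
```

Call:
{"name": "drive_tool", "arguments": {
  "motion": [
    [[15,0,0,-0.05,0],[15,0.3,0,-0.05,0],[15,0.6,0,-0.05,0],[15,0.9,0,-0.05,0],[15,1.2,0,-0.05,0],[15,1.5,0,-0.05,0],[15,1.8,0,-0.05,0],[15,2.0,0,-0.05,0],[15,2.0,0,-0.05,0]]
  ]
}}

```text
t: 7.75
tcp_pos: [0.6118, 0.0522, 0.0138]
tool_rot: [0.714, 0.7, 0.001, -0.0]
force: [0.6, 3.6, 5.0]
finger_gap: 0.306
gripper_force: 100.2
```

Call:
{"name": "drive_tool", "arguments": {
  "motion": [
    [[60,0,0,0,0],[60,0,0,0,0],[60,0,0,0,0],[60,0,0,0,0],[60,0,0,0,0],[60,0,0,0,0],[60,0,0,-0.5,0],[60,0,0,-1.5,0],[60,0,0,-1.7,0],[60,0,0,-1.7,0]]
  ]
}}

```text
t: 8.75
tcp_pos: [0.6129, 0.0504, 0.0666]
tool_rot: [0.714, 0.7, 0.001, 0.002]
force: [0.4, -0.2, 0.4]
finger_gap: 0.707
gripper_force: 0.0
```

Call:
{"name": "drive_tool", "arguments": {
  "motion": [
    [[0,-1,0,0,0],[0,-1.6,0,0,0],[0,-1.6,0,0,0],[0,-1.6,0,0,0],[0,-1.6,0,0,0],[0,-1.6,0,0,0],[0,-1.6,0,0,0],[0,-1.6,0,0,0],[0,-1.6,0,0,0]]
  ],
  "squeeze": 30
}}

```text
t: 9.65
tcp_pos: [0.6105, 0.0028, 0.0645]
tool_rot: [0.714, 0.7, 0.0, 0.0]
force: [-0.7, 0.7, -1.1]
finger_gap: 0.003
gripper_force: 0.0
```

```bash
python3 wr.py w3
```

```text
9.65 [0.6105 0.0028 0.0645] [[0.02, 1.0, 0.0], [1.0, -0.02, 0.0], [0.0, 0.0, -1.0]] [-0.68  0.73 -1.06] 0.0029052910864632918 [-0.18  0.73  1.59  0.    0.82 -0.16]
```

View pics/w3.png

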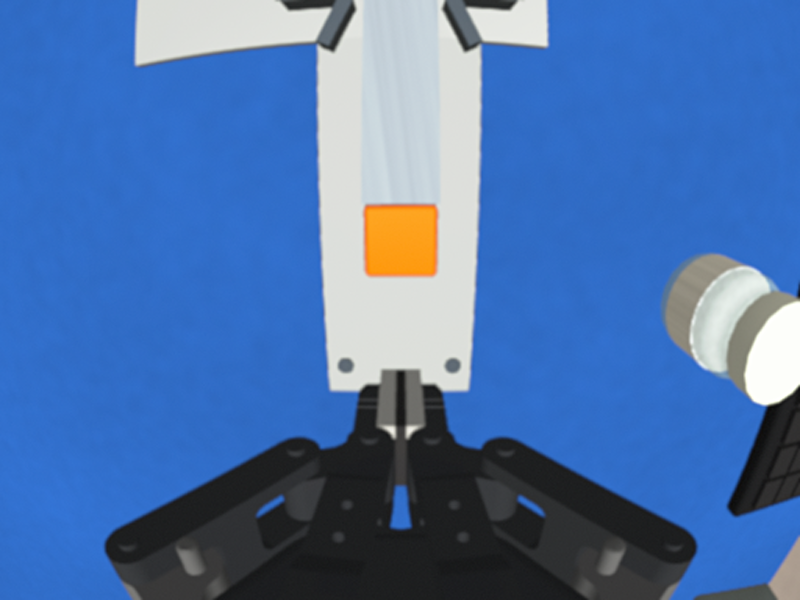

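The wedge lies centred and straight on the bed: tail at (365-437,205-276), thin end under the stage, shut fingers behind it.

Call:
{"name": "drive_tool", "arguments": {
  "motion": [
    [[0,0,0,0.8,0],[0,0,0,1.4,0],[0,0,0,1.58,0],[0,0,0,1.58,0],[0,0.3,0,1.58,0],[0,0.6,0,1.58,0],[0,0.75,0,1.58,0],[0,0.9,0,1.58,0],[0,1.0,0,1.58,0],[0,1.1,0,1.58,0]]
  ]
}}

```text
t: 10.7
tcp_pos: [0.6117, 0.0354, 0.0176]
tool_rot: [0.714, 0.7, 0.0, 0.001]
force: [-0.2, -3.1, 1.6]
finger_gap: 0.001
gripper_force: 1.3
```

Call:
{"name": "drive_tool", "arguments": {
  "motion": [
    [[0,0.05,0,0,0],[0,0.1,0,0,0],[0,0.15,0,0,0],[0,0.2,0,0,0]]
  ]
}}

```text
t: 11.1
tcp_pos: [0.6119, 0.0401, 0.0174]
tool_rot: [0.714, 0.7, -0.0, 0.001]
force: [-0.4, -5.4, 3.5]
finger_gap: 0.004
gripper_force: 3.2
```

Call:
{"name": "drive_tool", "arguments": {
  "motion": [
    [[0,0.05,0,0,0],[0,0.1,0,0,0],[0,0.15,0,0,0],[0,0.2,0,0,0]]
  ]
}}

```text
t: 11.5
tcp_pos: [0.612, 0.046, 0.0174]
tool_rot: [0.714, 0.7, -0.0, 0.001]
force: [0.1, -6.9, 2.9]
finger_gap: -0.001
gripper_force: 3.2
```

```bash
cat > fs.py <<'E'
from h import *
F=[];P=[]
for i in range(6):
    manip.snapshot('side');s=manip.sense();F.append(s['force']);P.append(s['tcp_pos'])
print(s['t'],'F',np.mean(F,0).round(2),np.std(F,0).round(2),'P',np.mean(P,0).round(4))
E
python3 fs.py
```

```text
11.8 F [-0.11 -5.32  3.03] [0.49 0.42 0.42] P [0.612  0.0463 0.0174]
```

Call:
{"name": "drive_tool", "arguments": {
  "motion": [
    [[0,0.05,0,0,0],[0,0.1,0,0,0],[0,0.15,0,0,0],[0,0.2,0,0,0],[0,0.25,0,0,0]]
  ]
}}

```text
t: 12.3
tcp_pos: [0.6121, 0.0535, 0.0174]
tool_rot: [0.714, 0.7, -0.0, 0.001]
force: [-0.2, -6.6, 3.2]
finger_gap: 0.001
gripper_force: 3.2
```

```bash
python3 fs.py
```

```text
12.6 F [ 0.11 -5.52  3.05] [0.34 0.64 0.46] P [0.6121 0.0538 0.0174]
```

Call:
{"name": "drive_tool", "arguments": {
  "motion": [
    [[0,0.05,0,0,0],[0,0.1,0,0,0]]
  ]
}}

```text
t: 12.8
tcp_pos: [0.6122, 0.0564, 0.0174]
tool_rot: [0.714, 0.7, -0.0, 0.001]
force: [0.7, -6.8, 3.3]
finger_gap: -0.001
gripper_force: 3.3
```

```bash
python3 fs.py
```

```text
13.1 F [-0.1  -5.53  2.88] [0.31 0.2  0.27] P [0.6122 0.0567 0.0174]
```

Call:
{"name": "drive_tool", "arguments": {
  "motion": [
    [[0,0.05,0,0,0],[0,0.1,0,0,0]]
  ]
}}

```text
t: 13.3
tcp_pos: [0.6122, 0.0594, 0.0174]
tool_rot: [0.714, 0.7, -0.0, 0.001]
force: [0.0, -7.6, 2.3]
finger_gap: -0.001
gripper_force: 3.3
```

```bash
python3 fs.py
```

```text
13.6 F [ 0.07 -5.77  2.96] [0.74 0.36 0.75] P [0.6122 0.0597 0.0174]
```

Call:
{"name": "drive_tool", "arguments": {
  "motion": [
    [[0,0.05,0,0,0],[0,0.1,0,0,0]]
  ]
}}

```text
t: 13.8
tcp_pos: [0.6123, 0.0624, 0.0174]
tool_rot: [0.714, 0.7, -0.0, 0.001]
force: [-0.1, -6.3, 1.7]
finger_gap: 0.002
gripper_force: 3.3
```

```bash
python3 fs.py
```

```text
14.1 F [ 0.12 -5.47  3.44] [0.47 0.34 0.55] P [0.6123 0.0627 0.0174]
```

Call:
{"name": "drive_tool", "arguments": {
  "motion": [
    [[0,0.05,0,0,0],[0,0.07,0,0,0]]
  ]
}}

```text
t: 14.3
tcp_pos: [0.6123, 0.0646, 0.0174]
tool_rot: [0.714, 0.7, -0.0, 0.001]
force: [-0.1, -5.4, 2.9]
finger_gap: -0.001
gripper_force: 3.3
```

```bash
python3 fs.py
```

```text
14.6 F [-0.28 -6.23  2.93] [0.51 0.19 0.36] P [0.6123 0.0647 0.0174]
```

Call:
{"name": "drive_tool", "arguments": {
  "motion": [
    [[0,0.05,0,0,0]]
  ]
}}

```text
t: 14.7
tcp_pos: [0.6123, 0.0659, 0.0174]
tool_rot: [0.714, 0.7, -0.0, 0.001]
force: [0.3, -6.6, 3.4]
finger_gap: 0.001
gripper_force: 3.3
```

```bash
python3 fs.py
```

```text
15.0 F [-0.1  -5.65  3.03] [0.43 0.38 0.59] P [0.6123 0.0662 0.0174]
```

Call:
{"name": "drive_tool", "arguments": {
  "motion": [
    [[0,0.05,0,0,0]]
  ]
}}

```text
t: 15.1
tcp_pos: [0.6123, 0.0674, 0.0174]
tool_rot: [0.714, 0.7, -0.0, 0.001]
force: [-0.2, -6.7, 3.0]
finger_gap: 0.003
gripper_force: 3.3
```

```bash
python3 fs.py
```

```text
15.4 F [-0.48 -5.84  3.31] [0.38 0.38 0.46] P [0.6124 0.0677 0.0174]
```

Call:
{"name": "drive_tool", "arguments": {
  "motion": [
    [[0,0.05,0,0,0],[0,0.08,0,0,0]]
  ]
}}

```text
t: 15.6
tcp_pos: [0.6124, 0.07, 0.0174]
tool_rot: [0.714, 0.7, -0.0, 0.001]
force: [0.1, -6.8, 3.7]
finger_gap: 0.003
gripper_force: 3.3
```

```bash
python3 fs.py
```

```text
15.9 F [ 0.15 -6.26  3.15] [0.47 0.76 0.5 ] P [0.6124 0.0701 0.0174]
```

Call:
{"name": "drive_tool", "arguments": {
  "motion": [
    [[0,0.05,0,0,0],[0,0.08,0,0,0]]
  ]
}}

```text
t: 16.1
tcp_pos: [0.6124, 0.0724, 0.0174]
tool_rot: [0.714, 0.7, -0.0, 0.001]
force: [0.0, -6.0, 3.1]
finger_gap: 0.002
gripper_force: 3.3
```

```bash
python3 fs.py
```

```text
16.4 F [ 0.09 -5.86  2.99] [0.8  0.41 0.57] P [0.6124 0.0725 0.0174]
```

Call:
{"name": "drive_tool", "arguments": {
  "motion": [
    [[0,0.05,0,0,0],[0,0.08,0,0,0]]
  ]
}}

```text
t: 16.6
tcp_pos: [0.6125, 0.0748, 0.0174]
tool_rot: [0.714, 0.7, -0.0, 0.001]
force: [0.4, -7.0, 3.3]
finger_gap: 0.002
gripper_force: 3.3
```

```bash
python3 fs.py
```

```text
16.9 F [ 0.38 -5.9   3.28] [0.58 0.24 0.53] P [0.6125 0.0749 0.0174]
```

Call:
{"name": "drive_tool", "arguments": {
  "motion": [
    [[0,0.05,0,0,0],[0,0.08,0,0,0]]
  ]
}}

```text
t: 17.1
tcp_pos: [0.6125, 0.0772, 0.0174]
tool_rot: [0.714, 0.7, -0.0, 0.001]
force: [-0.3, -6.8, 3.4]
finger_gap: 0.001
gripper_force: 3.3
```

```bash
python3 fs.py
```

```text
17.4 F [-0.39 -6.31  3.36] [0.25 0.48 0.31] P [0.6125 0.0773 0.0174]
```

Call:
{"name": "drive_tool", "arguments": {
  "motion": [
    [[0,0.05,0,0,0],[0,0.07,0,0,0]]
  ]
}}

```text
t: 17.6
tcp_pos: [0.6126, 0.0793, 0.0174]
tool_rot: [0.714, 0.7, -0.0, 0.001]
force: [0.0, -6.6, 3.1]
finger_gap: 0.001
gripper_force: 3.3
```

```bash
python3 fs.py
```

```text
17.9 F [-0.04 -6.04  3.38] [0.19 0.56 0.26] P [0.6125 0.0794 0.0174]
```

Call:
{"name": "drive_tool", "arguments": {
  "motion": [
    [[0,0.05,0,0,0]]
  ]
}}

```text
t: 18.0
tcp_pos: [0.6126, 0.0806, 0.0174]
tool_rot: [0.714, 0.7, -0.001, 0.001]
force: [0.0, -6.8, 2.8]
finger_gap: -0.001
gripper_force: 3.4
```

```bash
python3 fs.py
```

```text
18.3 F [-0.47 -5.9   3.26] [0.29 0.51 0.25] P [0.6126 0.0809 0.0174]
```

Call:
{"name": "drive_tool", "arguments": {
  "motion": [
    [[0,0.05,0,0,0],[0,0.08,0,0,0]]
  ]
}}

```text
t: 18.5
tcp_pos: [0.6126, 0.0831, 0.0174]
tool_rot: [0.714, 0.7, -0.0, 0.001]
force: [-1.7, -7.4, 2.9]
finger_gap: -0.002
gripper_force: 3.4
```

```bash
python3 fs.py
```

```text
18.8 F [-0.28 -6.01  3.29] [0.41 0.52 0.55] P [0.6126 0.0833 0.0174]
```

Call:
{"name": "drive_tool", "arguments": {
  "motion": [
    [[0,0.05,0,0,0]]
  ]
}}

```text
t: 18.9
tcp_pos: [0.6127, 0.0845, 0.0174]
tool_rot: [0.714, 0.7, -0.001, 0.001]
force: [-0.5, -6.6, 3.3]
finger_gap: -0.001
gripper_force: 3.4
```

```bash
python3 fs.py
```

```text
19.2 F [-0.32 -6.21  3.18] [0.45 0.38 0.45] P [0.6127 0.0848 0.0174]
```

Call:
{"name": "drive_tool", "arguments": {
  "motion": [
    [[0,0.05,0,0,0]]
  ]
}}

```text
t: 19.3
tcp_pos: [0.6127, 0.086, 0.0174]
tool_rot: [0.714, 0.7, -0.001, 0.001]
force: [-1.1, -7.4, 3.1]
finger_gap: 0.0
gripper_force: 3.4
```

```bash
python3 fs.py
```

```text
19.6 F [-0.06 -6.22  3.21] [0.62 0.59 0.33] P [0.6127 0.0863 0.0174]
```

Call:
{"name": "drive_tool", "arguments": {
  "motion": [
    [[0,0.05,0,0,0]]
  ]
}}

```text
t: 19.7
tcp_pos: [0.6127, 0.0875, 0.0174]
tool_rot: [0.714, 0.7, -0.001, 0.001]
force: [-0.3, -7.0, 3.4]
finger_gap: 0.001
gripper_force: 3.7
```

```bash
python3 fs.py; python3 wr.py w4;python3 -c "
import cv2
a=cv2.imread('pics/w4r.png');cv2.imwrite('pics/w4c.png',cv2.resize(a[0:200,150:370],(660,600),interpolation=cv2.INTER_CUBIC))"
```

```text
20.0 F [-0.26 -6.72  2.91] [0.28 0.4  0.35] P [0.6127 0.0877 0.0174]
20.0 [0.6127 0.0877 0.0174] [[0.02, 1.0, 0.001], [1.0, -0.02, -0.002], [-0.002, 0.001, -1.0]] [-0.09 -6.91  2.72] -0.0028345504779124495 [-0.04  0.81  1.58 -0.    0.75 -0.01]
```

View pics/w4c.png

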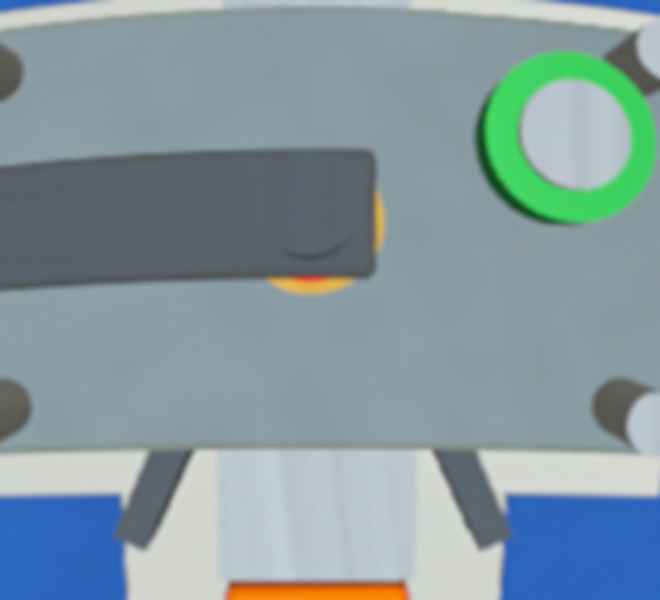

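The picture shows the stage risen with the red tip's edge at (310,278) right over the pad. Gripper force has just stepped up, so the pad seems to have begun to meet the tip.

```bash
cat > fs.py <<'E'
from h import *
F=[];P=[];G=[]
for i in range(6):
    manip.snapshot('side');s=manip.sense();F.append(s['force']);P.append(s['tcp_pos']);G.append(s['gripper_force'])
print(s['t'],'F',np.mean(F,0).round(2),np.std(F,0).round(2),'P',np.mean(P,0).round(4),'G',np.mean(G).round(3))
E
python3 fs.py
```

```text
20.35 F [-0.34 -6.33  3.21] [0.71 0.6  0.55] P [0.6127 0.0877 0.0174] G 3.152
```

Call:
{"name": "drive_tool", "arguments": {
  "motion": [
    [[0,0.04,0,0,0]]
  ]
}}

```text
t: 20.45
tcp_pos: [0.6127, 0.0884, 0.0174]
tool_rot: [0.714, 0.7, -0.001, 0.001]
force: [-0.3, -8.0, 3.3]
finger_gap: -0.001
gripper_force: 4.3
```

```bash
python3 fs.py
```

```text
20.75 F [ 0.12 -7.69  3.61] [0.53 0.36 0.57] P [0.6127 0.0886 0.0174] G 3.708
```

Call:
{"name": "drive_tool", "arguments": {
  "motion": [
    [[0,0.04,0,0,0]]
  ]
}}

```text
t: 20.85
tcp_pos: [0.6128, 0.0893, 0.0174]
tool_rot: [0.714, 0.7, -0.001, 0.001]
force: [-1.3, -9.5, 3.4]
finger_gap: 0.002
gripper_force: 4.8
```

```bash
python3 fs.py
```

```text
21.15 F [ 0.15 -8.89  3.56] [0.33 0.29 0.42] P [0.6128 0.0894 0.0174] G 4.214
```

Call:
{"name": "drive_tool", "arguments": {
  "motion": [
    [[0,0.04,0,0,0]]
  ]
}}

```text
t: 21.25
tcp_pos: [0.6128, 0.0902, 0.0174]
tool_rot: [0.714, 0.7, -0.001, 0.001]
force: [-0.1, -9.7, 2.8]
finger_gap: 0.005
gripper_force: 5.3
```

```bash
python3 fs.py
```

```text
21.55 F [ 0.23 -9.56  3.36] [0.41 0.57 0.49] P [0.6128 0.0903 0.0174] G 4.724
```

Call:
{"name": "drive_tool", "arguments": {
  "motion": [
    [[0,0.02,0,0,0],[0,0.02,0,0,0]]
  ]
}}

```text
t: 21.75
tcp_pos: [0.6128, 0.0906, 0.0174]
tool_rot: [0.714, 0.7, -0.001, 0.001]
force: [-0.9, -10.4, 3.6]
finger_gap: 0.002
gripper_force: 5.2
```

```bash
python3 fs.py
```

```text
22.05 F [ -0.37 -10.31   3.47] [0.23 0.2  0.39] P [0.6128 0.0906 0.0174] G 5.141
```

Call:
{"name": "drive_tool", "arguments": {
  "motion": [
    [[0,-0.05,0,0,0],[0,-0.2,0,0,0],[0,-0.6,0,0,0],[0,-1.2,0,0,0],[0,-1.6,0,0,0],[0,-1.6,0,-0.6,0],[0,-1.6,0,-1.4,0],[0,-1.6,0,-1.6,0],[0,-1.6,0,-1.6,0],[0,-1.6,0,-1.6,0]]
  ]
}}

```text
t: 23.05
tcp_pos: [0.6108, 0.0451, 0.0645]
tool_rot: [0.714, 0.7, -0.0, -0.0]
force: [-0.4, 0.2, 0.0]
finger_gap: -0.002
gripper_force: 0.0
```

```bash
python3 wr.py w5
```

```text
23.05 [0.6108 0.0451 0.0645] [[0.021, 1.0, -0.001], [1.0, -0.021, 0.0], [0.0, -0.001, -1.0]] [-0.35  0.2   0.02] -0.0023797081553870586 [-0.11  0.73  1.59  0.    0.82 -0.09]
```

View pics/w5.png

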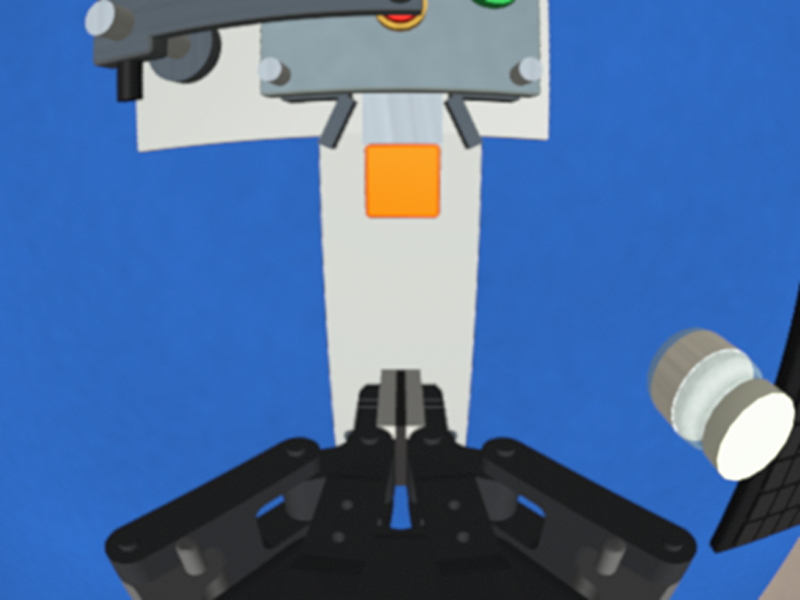

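The wedge is still in place, flat and straight with its tail at (366-440,144-217). The red tip sits on the pad at (400,12), and the gripper is clear. The push rose about 4 N over roughly 3.5 mm, which works out to about 5 N on the tip.

```bash
python3 -c "
from station import manip
print(manip.sign_off())"
```

```text
the job is handed in; nothing more can be done
None
```

I handed the job in at 23 s: the wedge is flat on the bed holding the stage up, with the pad on the red tip at about 5 N by my estimate from push force and travel (not measured directly), the gripper clear, and nothing else on the bench touched; no verdict came back.

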